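Crib up a screen for service and click its catch shut

ROBOT

A 6-joint arm with a two-finger parallel gripper is mounted at the origin on the work surface. World frame = base frame: x ahead of the robot, y to its left, z up, the work surface at z = 0. Lengths are in m, angles in degrees, forces in N, time in s.
With the tool pointing down it reaches from about 0.35 to 0.875 m from the base axis. Payload 4.2 kg.
Tool frame: the origin (TCP) lies at the very end of the fingers, on their centre line; the grasp point (between the pads) lies 19 mm behind it; z points along the fingers, y is the line along which they close (so a half turn about z gives the same grasp; the last joint's range is limited). The gripper opens to 87 mm and grips with 3 to 60 N. Pads are 19 mm wide; open, the fingers measure 117 mm over their backs; the gripper's body (75 mm by 190 mm) begins 51 mm behind the grasp point.
Start: joints at [81.624, 22.042, 0.453, 0, -68.411, -14.817], TCP at [0.246, 0.574, 0.223] pointing down, gripper open.
Joint ranges: [-179.83, 179.83], [-69.29, 118.12], [-61.27, 80.66], [-181.25, 117.63], [-171.15, -9.14], [-177.46, 177.46]. Speed limits (degrees/s): [159.86, 159.86, 180, 180, 180, 180].

INTERFACE

Orientations are given as a 3x3 rotation matrix whose columns are the frame's x, y, z axes.
In Python, from station import r gives the robot as it stands.
- The arm moves only by the tool jog_arm, never from a script. Its argument "plan" is text: rows parted by semicolons, each of 7 numbers parted by spaces: the shift along the tool's x, y, z normalised to -1 to 1, where 1 is 0.025 m, then the turn, a rotation vector about the tool's x, y, z normalised to -1 to 1, where 1 is 8 degrees, then the closure, from -1 (fully open) to 1 (shut). A call has exactly 10 rows; each row shifts and turns the commanded pose from where the row before left it, along the tool's axes as they then stand; what a row does not reach is not made up. A row lasts 1/10 s, in which the tool goes at most 50 mm and 8.59 degrees, less where a joint would pass 70% of its speed; a pose out of reach is approached as far as the arm can. A call with a number of a shift or a turn outside -1 to 1 is refused whole. A call with a gripper value outside its range is refused whole. The fingers move at their own pace and stop on an object; the grip force is fixed at half the most. Time passes only in rows, so rows that do not move let the fingers close, or fill a call up. It gives the time, the measured TCP pose, the force, the opening and the grip force at its end, in the units of the state.
- r.sense(): the state, without advancing time (a new reading comes with each control period).
- r.capture(name): name is "scene" or "side" or "wrist"; returns (picture, depth): 400x640x3 uint8, red, green, blue; 400x640 float32, m along the optical axis (not along the pixel's ray), 0 where there is no reading.
- r.get_calibration(name): a dict with "mtx" (3x3 intrinsics, pixels), "distortion" ([k1, k2, p1, p2, k3] as OpenCV has them; the pictures are not rectified), "extrinsics" (4x4, takes a point from camera to world coordinates). Camera axes: x right, y up, looking along -z (the intrinsics and any distortion apply to the point x, -y, -z); pixel columns grow to the right and rows downward; lengths in m; the calibration is good to about 2 mm. A picture is of the moment at which its call begins: read the wrist's pose just before it. get_calibration takes no time and is no camera call; for the wrist camera it gives the pose at the moment of the call.
- r.finish_job(): hands the job in; it is judged then, once.
The state is a dict: "time_s": time; "joints": joint angles; "joint_velocities": joint speeds; "effort": joint torques, N m; "tcp_pos": TCP position; "ee_rot": TCP orientation; "wrist_force": force on the tool from outside, world axes, zero at the start; "moment": the same for the moment, N m; "gripper_width": opening from 0.0 (shut) to 1.0 (fully open); "gripper_force": force on a finger pad.
Only numpy, scipy, OpenCV 4.12 (cv2) and the standard library are available. Lean on these libraries where they do the work, as an engineer would, in place of code of your own. Each camera call takes 0.05 s, during which the arm holds its last target. There are 200 camera calls.

TASK

Lay the two loose wooden slats crosswise over the crib's two fixed runners, one centred on each pair of dark marks, then gently set the small screen, still face down, centred on the slats with its long side along the runners. Once the screen is down and let go, turn the catch knob clockwise until it clicks past its detent and stays there with its tongue over the screen's edge. Leave the pliers, the screwdriver and the roll of tape where they are.

Things in the scene. Friction and masses are not known exactly. Their poses are not given: they have to be found in the camera images.
- crib: Crib fixed to the bench, origin on the bench midway between its runners. Plywood base, x -70 to +130, y -95 to +95, 12 thick (mm). Two pale fixed runners along y at x = -35 and +35, 170 long, 14 wide, tops at 24; dark marks on them at y = +50 and -50. Catch post 30 across at x = 92, y = 0; the detent's sprung strut beside it at x = 116, y = 18, up to 50 high.
- mark_a (a point): Point midway between the pair of marks at the crib's y = +50 mm, at the height of the runner tops (24 mm); axes as the crib's
- mark_b (a point): The same for the pair at the crib's y = -50 mm
- crib_center (a point): Point midway between the four marks, at the height of the runner tops (24 mm); axes as the crib's
- slat_a: Loose wooden slat 120 x 20 x 12 mm (its x, y, z), lying flat on a pad 4 mm thick on the bench. Origin: centre of its underside. The two slats are alike and either may go on either pair of marks
- slat_a_mid (a point): Centre of slat_a
- slat_b: Second loose wooden slat, the same as slat_a
- slat_b_mid (a point): Centre of slat_b
- screen: Small screen lying face down on a pad 4 mm thick: a flat aluminium-backed panel 150 x 100 x 10 mm (its x, y, z), about 0.3 kg, with a black driver box on the middle of its back, 40 (x) x 36 (y) x 20 mm high, to lift it by (box top 30 mm above the face). Origin: centre of the face, its underside; z up, out of the back. Either end may go either way
- catch (a joint): Angle of the catch knob, clockwise from above (rad). 0: tongue swung aside, as at the start. 1.3: end stop, tongue along the crib's -x, over the screen's edge. The detent is a sprung hump at 0.65: let go before it, the knob springs back to 0; past it, it snaps on to 1.3. It takes up to about 0.15 N m
- catch_grip (a point): Point on the knob's upright axis, 86 mm above the bench, where its black bar grip is taken. The bar is 42 long, 14 wide, 58 to 96 mm above the bench; it and the tongue below it lie along this point's x axis
- catch_tip (a point): Tip of the steel tongue, 58 mm from the knob's axis; the tongue is 14 wide, 50 to 58 mm above the bench, which clears the back of the screen on its slats by 4 mm
- pliers: Bystander: pliers with one orange and one black handle, about 170 mm long, 18 high. Origin: underside near the handles' middle; x towards the jaws
- screwdriver: Bystander: a screwdriver lying on the bench, its x from handle to tip. Origin: its underside
- tape: Bystander: a grey roll of tape lying flat, 76 mm across, 20 high. Origin: centre of its underside
There are look-alikes about, which are no part of the job. Leave any blue, white or yellow look-alike of the slat_a alone.

How it is judged (in metres and radians):
On the way, in this order (a step that is already met when the one before it is completed fails the run):
1. both slats lie across the runners on their marks, one to a pair (((y of slat_a_mid in the frame of mark_a between -0.012 and 0.012 m and x of slat_a_mid in the frame of mark_a between -0.018 and 0.018 m and z of slat_a_mid in the frame of mark_a between 0.003 and 0.0095 m and angle between the x axis of each of slat_a, slat_b and the x axis of crib, either way round below 0.15 rad and y of slat_b_mid in the frame of mark_b between -0.012 and 0.012 m and x of slat_b_mid in the frame of mark_b between -0.018 and 0.018 m and z of slat_b_mid in the frame of mark_b between 0.003 and 0.0095 m) or (y of slat_a_mid in the frame of mark_b between -0.012 and 0.012 m and x of slat_a_mid in the frame of mark_b between -0.018 and 0.018 m and z of slat_a_mid in the frame of mark_b between 0.003 and 0.0095 m and angle between the x axis of each of slat_a, slat_b and the x axis of crib, either way round below 0.15 rad and y of slat_b_mid in the frame of mark_a between -0.012 and 0.012 m and x of slat_b_mid in the frame of mark_a between -0.018 and 0.018 m and z of slat_b_mid in the frame of mark_a between 0.003 and 0.0095 m)) and linear speed of each of slat_a, slat_b below 0.02 m/s), for 0.2 s.
2. the screen rests face down and centred on the two slats, let go (((y of slat_a_mid in the frame of mark_a between -0.012 and 0.012 m and x of slat_a_mid in the frame of mark_a between -0.018 and 0.018 m and z of slat_a_mid in the frame of mark_a between 0.003 and 0.0095 m and angle between the x axis of each of slat_a, slat_b and the x axis of crib, either way round below 0.15 rad and y of slat_b_mid in the frame of mark_b between -0.012 and 0.012 m and x of slat_b_mid in the frame of mark_b between -0.018 and 0.018 m and z of slat_b_mid in the frame of mark_b between 0.003 and 0.0095 m) or (y of slat_a_mid in the frame of mark_b between -0.012 and 0.012 m and x of slat_a_mid in the frame of mark_b between -0.018 and 0.018 m and z of slat_a_mid in the frame of mark_b between 0.003 and 0.0095 m and angle between the x axis of each of slat_a, slat_b and the x axis of crib, either way round below 0.15 rad and y of slat_b_mid in the frame of mark_a between -0.012 and 0.012 m and x of slat_b_mid in the frame of mark_a between -0.018 and 0.018 m and z of slat_b_mid in the frame of mark_a between 0.003 and 0.0095 m)) and x of screen in the frame of crib_center between -0.012 and 0.012 m and y of screen in the frame of crib_center between -0.015 and 0.015 m and z of screen in the frame of crib_center between 0.0095 and 0.015 m and angle between the x axis of screen and the y axis of crib, either way round below 0.12 rad and angle between screen's own z axis and vertical below 0.08 rad and linear speed of screen below 0.02 m/s and contact force between the fingers and screen below 0.1 N), for 0.2 s.
3. the catch knob is clicked past its detent, screen and slats in place (((y of slat_a_mid in the frame of mark_a between -0.012 and 0.012 m and x of slat_a_mid in the frame of mark_a between -0.018 and 0.018 m and z of slat_a_mid in the frame of mark_a between 0.003 and 0.0095 m and angle between the x axis of each of slat_a, slat_b and the x axis of crib, either way round below 0.15 rad and y of slat_b_mid in the frame of mark_b between -0.012 and 0.012 m and x of slat_b_mid in the frame of mark_b between -0.018 and 0.018 m and z of slat_b_mid in the frame of mark_b between 0.003 and 0.0095 m) or (y of slat_a_mid in the frame of mark_b between -0.012 and 0.012 m and x of slat_a_mid in the frame of mark_b between -0.018 and 0.018 m and z of slat_a_mid in the frame of mark_b between 0.003 and 0.0095 m and angle between the x axis of each of slat_a, slat_b and the x axis of crib, either way round below 0.15 rad and y of slat_b_mid in the frame of mark_a between -0.012 and 0.012 m and x of slat_b_mid in the frame of mark_a between -0.018 and 0.018 m and z of slat_b_mid in the frame of mark_a between 0.003 and 0.0095 m)) and x of screen in the frame of crib_center between -0.012 and 0.012 m and y of screen in the frame of crib_center between -0.015 and 0.015 m and z of screen in the frame of crib_center between 0.0095 and 0.015 m and angle between the x axis of screen and the y axis of crib, either way round below 0.12 rad and angle between screen's own z axis and vertical below 0.08 rad and value of joint catch above 1.15 rad), for 0.2 s.
At the end, for the whole second after the job is handed in: Slats flat across both runners, centres within 12 mm (along runners) and 18 mm (across) of their marks, square to 0.15 rad; screen face down on them, within 12 mm (crib x) and 15 mm (y) of centre, long side along the runners to 0.12 rad; knob past its detent (over 1.2 rad); all at rest, released (all of step 2 and linear speed of each of slat_a, slat_b below 0.02 m/s and value of joint catch above 1.2 rad and velocity of joint catch between -0.05 and 0.05 rad/s); the robot touches nothing.
It fails at once if the screen is set down hard: more than 40 N between it and a slat or the crib (contact force between screen and slat_a above 40 N or contact force between screen and slat_b above 40 N or contact force between screen and crib above 40 N).
It fails at once if the screen is dropped: out of the fingers it moves faster than 0.4 m/s (a free fall of some 8 mm) (linear speed of screen above 0.4 m/s and contact force between the fingers and screen below 0.1 N).
It fails at once if the screen is tipped more than 0.6 rad (angle between screen's own z axis and vertical above 0.6 rad).
It fails at once if the pliers, the screwdriver or the tape is moved more than 30 mm (distance of any of pliers, screwdriver, tape from where it was at the start of the episode above 0.03 m).
It also fails if it takes over 72 s, if anything falls off the work surface, if the arm or the gripper's body presses on something with over 40 N, if the wrist force passes 120 N, or if a joint passes its speed limit or range.

## Working session

There is one attempt and no reset: what is moved stays moved. The work goes in short steps, Python scripts to look and compute and a tool call to move; the robot and the scene stay as the last step left them, time stands still between calls to the robot, and variables do not carry over. Pictures are saved under pics/ and viewed, at most 10 in all, crops included, and the job is handed in when it is done.

Besides the shell and the picture viewer there is one more tool, called after "Call:" by a JSON object that holds its "fn" and its "kwargs", one argument or row to a line. jog_arm: Moves the arm, as the interface text tells. Scaled input: -1 to 1 covers 0.025 m each way for a shift and 8 degrees each way for a turn. Its arguments: {"type":"object","properties":{"plan":{"type":"string"}},"required":["plan"]}

```bash
ls; mkdir -p pics; cat > h.py <<'E'
import numpy as np, cv2
from station import r
def cap(n,save=None):
    c=r.get_calibration(n); im,d=r.capture(n)
    if save: cv2.imwrite('pics/'+save,cv2.cvtColor(im,cv2.COLOR_RGB2BGR))
    return im,d,c
def pts(px,c,z=None,d=None):
    """pixels -> world, on plane z or by depth"""
    px=np.asarray(px,float).reshape(-1,2)
    n=cv2.undistortPoints(px[:,None],np.array(c['mtx'],float),np.array(c['distortion'],float))[:,0]
    ray=np.c_[n[:,0],-n[:,1],-np.ones(len(n))]
    T=np.array(c['extrinsics']); 
    if d is not None:
        dd=d[px[:,1].round().astype(int),px[:,0].round().astype(int)]
        return (ray*dd[:,None])@T[:3,:3].T+T[:3,3]
    w=ray@T[:3,:3].T
    return T[:3,3]+w*((z-T[2,3])/w[:,2])[:,None]
def cloud(c,d):
    v,u=np.mgrid[:400,:640]
    return pts(np.c_[u.ravel(),v.ravel()],c,d=d).reshape(400,640,3)
E
python3 - <<'E'
from h import *
for n in('scene','side'):
    im,d,c=cap(n,n+'0.png'); print(n,np.round(c['extrinsics'],3).tolist(),d.min(),d.max())
s=r.sense(); print(s['time_s'],np.round(s['ee_rot'],3).tolist())
E
```

```text
pics
scene [[-0.135, -0.745, 0.654, 1.202], [0.991, -0.114, 0.075, 0.138], [0.019, 0.658, 0.753, 0.866], [0.0, 0.0, 0.0, 1.0]] 0.0 3.6061635
side [[0.999, 0.036, -0.038, 0.489], [-0.053, 0.712, -0.7, -0.889], [0.002, 0.701, 0.713, 1.047], [0.0, 0.0, 0.0, 1.0]] 0.0 3.4769523
0.1 [[0.919, -0.394, -0.001], [-0.394, -0.919, -0.002], [0.0, 0.002, -1.0]]
```

View pics/scene0.png

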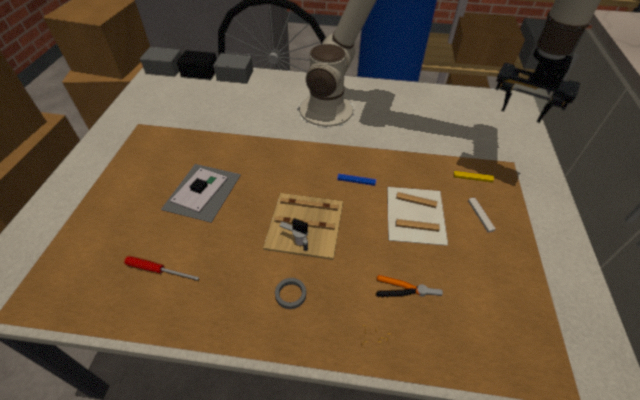

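View pics/side0.png

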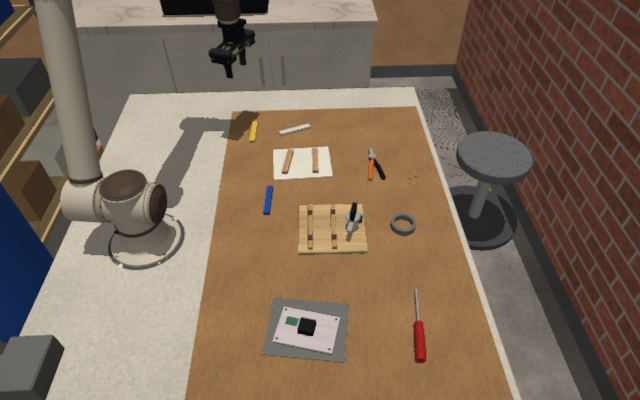

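The scene view shows the two wooden slats on the white pad at (417,200) and (417,225). The look-alikes are blue (356,180), yellow (473,176) and white (481,214). The wooden pair matches the description. The screen is at (200,190), the crib at (305,225) with the knob at (298,230), the pliers at (410,288), the tape at (290,292) and the screwdriver at (160,268). I'll confirm the slats in an enlarged crop and measure.

```bash
cat > m.py <<'E'
from h import *
def rect(P):
    (x,y),(w,h),a=cv2.minAreaRect((P[:,:2]*1000).astype(np.float32))
    if w<h: w,h,a=h,w,a+90
    return round(x,1),round(y,1),round(w,1),round(h,1),round((a+90)%180-90,1)
E
python3 - <<'E'
from m import *
for n,box in(('scene',(370,180,460,250)),('side',(265,140,340,185))):
    im,d,c=cap(n); W=cloud(c,d); hsv=cv2.cvtColor(im,cv2.COLOR_RGB2HSV)
    x0,y0,x1,y1=box
    if n=='scene': cv2.imwrite('pics/slatcrop.png',cv2.resize(cv2.cvtColor(im[165:255,330:510],cv2.COLOR_RGB2BGR),None,fx=4,fy=4,interpolation=cv2.INTER_CUBIC))
    m=np.zeros((400,640),np.uint8); m[y0:y1,x0:x1]=(hsv[y0:y1,x0:x1,1]>85)
    k,l,st,_=cv2.connectedComponentsWithStats(m)
    for i in range(1,k):
        if 60<st[i,4]<800:
            v,u=np.where(l==i); P=pts(np.c_[u,v],c,z=.016); print(n,st[i].tolist(),rect(P),np.median(W[v,u,2]).round(4))
    # everything high above the bench
    z=W[...,2]; print('bench z',np.median(z[150:300,150:500]).round(4))
    # wood base of crib, screen back
    for lab,lo,hi in(('z8-16',.009,.0135),):
        mm=(z>lo)&(z<hi); 
        k,l,st,ce=cv2.connectedComponentsWithStats(mm.astype(np.uint8))
        for i in range(1,k):
            if st[i,4]>150: print(n,lab,st[i].tolist(),rect(W[l==i]))
    b=((hsv[...,2]<60)&(z>.02)&(z<.05)).astype(np.uint8); k,l,st,ce=cv2.connectedComponentsWithStats(b)
    for i in range(1,k):
        if st[i,4]>25: print(n,'dark',st[i].tolist(),W[l==i].mean(0).round(3))
E
```

```text
scene [397, 192, 40, 15, 271] (418.3, 322.9, 117.0, 27.8, 79.9) 0.0157
scene [396, 219, 44, 12, 313] (512.7, 324.3, 118.9, 26.3, -89.9) 0.0158
bench z 0.0016
scene z8-16 [300, 97, 53, 28, 295] (18.8, 1.5, 194.1, 160.6, -82.2)
scene z8-16 [454, 171, 40, 10, 151] (285.5, 505.6, 121.0, 23.6, 87.7)
scene z8-16 [170, 175, 56, 37, 379] (469.2, -322.7, 150.0, 101.8, -14.8)
scene z8-16 [263, 193, 80, 65, 2227] (550.2, 10.8, 202.5, 190.0, -1.2)
scene z8-16 [468, 198, 27, 33, 176] (439.2, 508.4, 121.0, 26.2, 20.6)
scene dark [169, 0, 73, 7, 245] [-0.775 -0.699  0.032]
scene dark [250, 4, 19, 5, 62] [-0.776 -0.438  0.03 ]
scene dark [223, 14, 13, 8, 56] [-0.607 -0.557  0.035]
scene dark [307, 21, 13, 9, 65] [-0.607 -0.14   0.035]
scene dark [364, 21, 10, 10, 45] [-0.647  0.114  0.035]
scene dark [575, 44, 40, 61, 251] [-0.372  1.047  0.036]
scene dark [143, 54, 110, 26, 755] [-0.127 -0.534  0.036]
scene dark [0, 93, 31, 30, 316] [ 0.21  -1.081  0.035]
scene dark [612, 110, 28, 47, 190] [1.000e-03 1.049e+00 3.400e-02]
scene dark [190, 179, 17, 14, 149] [ 0.475 -0.319  0.031]
side [313, 148, 5, 24, 110] (510.0, 317.4, 122.6, 14.0, 88.3) 0.0142
bench z -0.0004
side z8-16 [298, 205, 13, 48, 319] (466.0, 10.7, 189.7, 34.6, 89.6)
side z8-16 [310, 204, 57, 49, 1434] (568.8, 7.5, 193.9, 161.7, 86.6)
side z8-16 [111, 228, 70, 37, 503] (2.4, -38.3, 196.1, 125.0, 3.2)
side z8-16 [272, 306, 68, 47, 1018] (467.3, -321.8, 150.5, 104.1, -14.9)
side dark [298, 318, 18, 17, 226] [ 0.468 -0.327  0.032]
side dark [0, 340, 61, 60, 643] [-0.134 -0.426  0.035]
```

View pics/slatcrop.png

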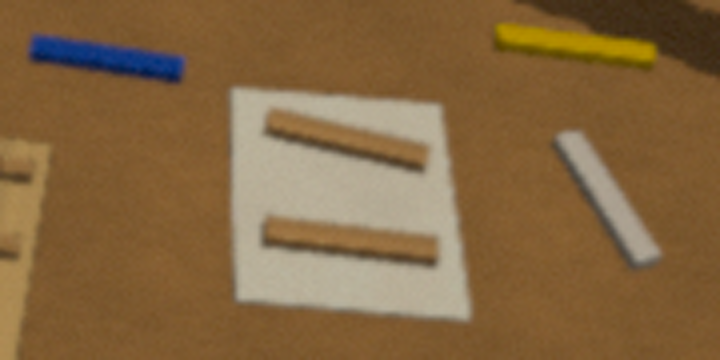

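The crop confirms two tan wooden slats on the white pad, with blue, yellow and white look-alikes lying outside it. Next I move over the slats and turn the tool.

Call:
{"fn": "jog_arm", "kwargs": {
  "plan": "1 0.49 0 0 0 0 -1;1 0.49 0 0 0 0 -1;1 0.49 0 0 0 0 -1;1 0.49 0 0 0 0 -1;1 0.49 0 0 0 0 -1;1 0.49 0 0 0 0 -1;1 0.49 0 0 0 0 -1;1 0.49 0 0 0 0 -1;1 0.49 0 0 0 0 -1;1 0.49 0 0 0 0 -1"
}}

```text
time_s: 1.2
tcp_pos: [0.4282, 0.3624, 0.2224]
ee_rot: [[0.919, -0.394, -0.0], [-0.394, -0.919, -0.0], [-0.0, 0.0, -1.0]]
wrist_force: [0.5, 0.2, -1.0]
gripper_width: 1.001
gripper_force: 0.0
```

Call:
{"fn": "jog_arm", "kwargs": {
  "plan": "1 0.49 0 0 0 0 -1;1 0.49 0 0 0 0 -1;0 0 0 0 0 1 -1;0 0 0 0 0 1 -1;0 0 0 0 0 1 -1;0 0 0 0 0 1 -1;0 0 0 0 0 1 -1;0 0 0 0 0 1 -1;0 0 0 0 0 1 -1;0 0 0 0 0 1 -1"
}}

```text
time_s: 2.2
tcp_pos: [0.4638, 0.3211, 0.2223]
ee_rot: [[0.043, -0.999, -0.0], [-0.999, -0.043, -0.0], [0.0, 0.0, -1.0]]
wrist_force: [-0.0, -0.4, 0.1]
gripper_width: 1.002
gripper_force: 0.0
```

```bash
python3 - <<'E'
from m import *
s=r.sense(); print(np.round(s['tcp_pos'],4),np.round(s['ee_rot'],3).tolist(),np.round(s['joints'],1))
im,d,c=cap('wrist','w1.png'); print(np.round(c['extrinsics'],3).tolist())
E
```

```text
[0.4638 0.3211 0.2223] [[0.043, -0.999, -0.0], [-0.999, -0.043, -0.0], [0.0, 0.0, -1.0]] [ 51.1  16.2  -8.3  -0.  -65.6 -48.7]
[[-0.999, 0.041, 0.012, 0.467], [-0.042, -0.961, -0.274, 0.246], [0.001, -0.274, 0.962, 0.385], [0.0, 0.0, 0.0, 1.0]]
```

View pics/w1.png

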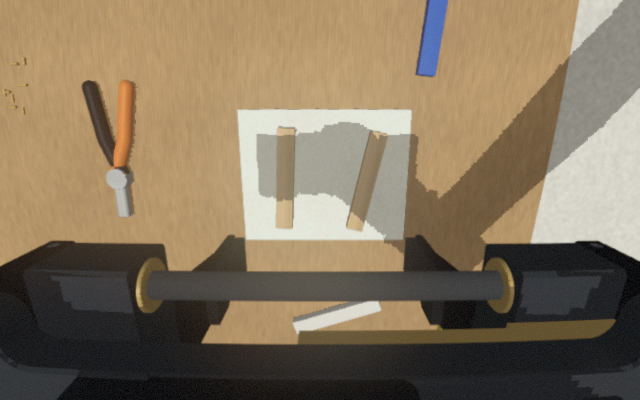

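The wrist view shows both slats on the pad, at (286,178) and (367,180), with the pliers to the left and the blue look-alike above right. I measure from this view.

```bash
python3 - <<'E'
from m import *
im,d,c=cap('wrist'); hsv=cv2.cvtColor(im,cv2.COLOR_RGB2HSV); W=cloud(c,d)
m=np.zeros((400,640),np.uint8); m[112:236,250:402]=((hsv[112:236,250:402,1]>70)&(W[112:236,250:402,2]>.011))
k,l,st,_=cv2.connectedComponentsWithStats(m)
for i in range(1,k):
    if st[i,4]>300:
        v,u=np.where(l==i); print(st[i].tolist(),rect(pts(np.c_[u,v],c,z=.016)),rect(W[v,u]),np.median(W[v,u,2]).round(4))
E
```

```text
[277, 128, 18, 100, 1592] (509.2, 324.2, 118.1, 18.9, 89.4) (505.8, 311.1, 146.6, 44.0, 75.6) 0.0164
[347, 131, 41, 100, 1648] (414.8, 323.5, 118.3, 19.8, 79.7) (417.8, 308.4, 145.1, 64.1, -76.2) 0.0164
```

Call:
{"fn": "jog_arm", "kwargs": {
  "plan": "0 0 0.6 0 0 0.39 -1;-0.14 -0.91 0.9 0 0 0 -1;0 -0.91 0.9 0 0 0 -1;0 0 1 0 0 0 -1;0 0 1 0 0 0 -1;0 0 1 0 0 0 -1;0 0 1 0 0 0 -1;0 0 1 0 0 0 -1;0 0 0.6 0 0 0 -1;0 0 0 0 0 0 -1"
}}

```text
time_s: 3.3
tcp_pos: [0.5081, 0.3231, 0.0199]
ee_rot: [[-0.003, -1.0, -0.004], [-1.0, 0.003, -0.004], [0.004, 0.004, -1.0]]
wrist_force: [0.3, 0.1, 0.3]
gripper_width: 1.002
gripper_force: 0.0
```

```bash
python3 - <<'E'
from m import *
im,d,c=cap('wrist','w2.png')
# crib, fitted from fixed cameras: colours & runners
for n in('scene','side'):
    im,d,c=cap(n); W=cloud(c,d); z=W[...,2]; x,y=W[...,0],W[...,1]
    A=(x>.43)&(x<.7)&(y>-.12)&(y<.14)
    hi=A&(z>.055)
    cv2.imwrite('pics/crib_%s.png'%n,cv2.resize(cv2.cvtColor(im[185:260,255:375],cv2.COLOR_RGB2BGR),None,fx=5,fy=5,interpolation=cv2.INTER_CUBIC))
    print(n,'hi',hi.sum(),W[hi].mean(0).round(3),rect(W[A&(z>.085)&(z<.1)]) if (A&(z>.085)).sum()>5 else '')
    for a,b in((.43,.52),(.52,.585)):
        R=A&(z>.0205)&(z<.027)&(x>a)&(x<b); P=W[R]
        print('runner',len(P),rect(P))
E
```

```text
scene hi 314 [0.615 0.003 0.074] (612.4, 9.8, 41.6, 16.3, 76.1)
runner 247 (485.4, 12.7, 168.8, 19.9, 87.9)
runner 219 (554.4, 11.3, 169.1, 17.6, 88.7)
side hi 193 [ 0.608 -0.003  0.073] (610.1, 8.9, 42.9, 14.1, 73.4)
runner 151 (482.1, 12.2, 168.5, 12.4, 88.5)
runner 180 (553.2, 8.9, 171.0, 14.3, 88.9)
```

Call:
{"fn": "jog_arm", "kwargs": {
  "plan": "0 0 0.3 0 0 0 -1;0 0 0.2 0 0 0 -1;0 0 0 0 0 0 1;0 0 0 0 0 0 1;0 0 0 0 0 0 1;0 0 0 0 0 0 1;0 0 0 0 0 0 1;0 0 0 0 0 0 1;0 0 -0.4 0 0 0 1;0 0 -0.8 0 0 0 1"
}}

```text
time_s: 4.45
tcp_pos: [0.5086, 0.3236, 0.0393]
ee_rot: [[-0.006, -1.0, -0.003], [-1.0, 0.006, -0.003], [0.003, 0.003, -1.0]]
wrist_force: [0.1, 0.1, 0.0]
gripper_width: 0.355
gripper_force: 0.0
```

Call:
{"fn": "jog_arm", "kwargs": {
  "plan": "0 0 0.2 0 0 0 0;0 0 0.6 0 0 0 0;0 0 0.5 0 0 0 0;0 0 0 0 0 0 1;0 0 0 0 0 0 1;0 0 0 0 0 0 1;0 0 0 0 0 0 1;0 0 0 0 0 0 1;0 0 0 0 0 0 1;0 0 0 0 0 0 1"
}}

```text
time_s: 5.45
tcp_pos: [0.5098, 0.3248, 0.0081]
ee_rot: [[-0.005, -1.0, 0.001], [-1.0, 0.005, 0.001], [-0.001, -0.001, -1.0]]
wrist_force: [-0.3, 0.3, 2.1]
gripper_width: 0.226
gripper_force: 30.0
```

Call:
{"fn": "jog_arm", "kwargs": {
  "plan": "0 0 -0.6 0 0 0 1;0 0 -1 0 0 0 1;1 0.35 -0.65 0 0 0 1;1 0.35 -0.65 0 0 0 1;1 0.35 -0.65 0 0 0 1;1 0.35 -0.65 0 0 0 1;1 0.35 -0.65 0 0 0 1;1 0.35 -0.65 0 0 0 1;1 0.35 -0.65 0 0 0 1;1 0.35 -0.65 0 0 0 1"
}}

```text
time_s: 6.45
tcp_pos: [0.4376, 0.1237, 0.1781]
ee_rot: [[-0.005, -1.0, -0.0], [-1.0, 0.005, -0.0], [0.0, 0.0, -1.0]]
wrist_force: [-0.2, -0.2, 0.5]
gripper_width: 0.225
gripper_force: 30.0
```

Call:
{"fn": "jog_arm", "kwargs": {
  "plan": "0 0 0 0 0 -1 1;0 0 0 0 0 -1 1;0 0 0 0 0 -1 1;0 0 0 0 0 -1 1;0 0 0 0 0 -1 1;0 0 0 0 0 -1 1;0 0 0 0 0 -1 1;0 0 0 0 0 -1 1;0 0 0 0 0 -1 1;0 0 0 0 0 -1 1"
}}

```text
time_s: 7.45
tcp_pos: [0.4381, 0.1247, 0.1774]
ee_rot: [[0.985, -0.174, -0.0], [-0.174, -0.985, -0.0], [-0.0, 0.0, -1.0]]
wrist_force: [0.2, 0.2, -0.7]
gripper_width: 0.222
gripper_force: 30.0
```

```bash
python3 - <<'E'
from m import *
s=r.sense(); print(np.round(s['tcp_pos'],4),np.round(s['ee_rot'],3).tolist(),np.round(s['joints'],1))
im,d,c=cap('wrist','w3.png'); np.savez('w3.npz',im=im,d=d,**{k:np.array(c[k]) for k in('mtx','distortion','extrinsics')})
E
```

```text
[0.4381 0.1247 0.1774] [[0.985, -0.174, -0.0], [-0.174, -0.985, -0.0], [-0.0, 0.0, -1.0]] [ 36.4   7.9 -26.2  -0.  -56.   43.6]
```

View pics/w3.png

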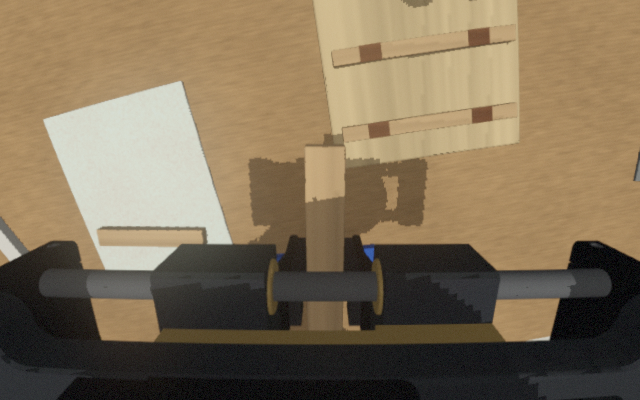

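The wrist view shows the four dark marks at (370,52), (479,37), (379,129) and (482,115). The held slat's far end is at (325,147).

```bash
python3 - <<'E'
from m import *
f=np.load('w3.npz'); im=f['im']; c=f; hsv=cv2.cvtColor(im,cv2.COLOR_RGB2HSV)
g=im.sum(2); R=[]
for x,y in((370,52),(479,37),(379,129),(482,115)):
    s=(slice(y-16,y+17),slice(x-18,x+19)); m=g[s]<280
    k,l,st,ce=cv2.connectedComponentsWithStats(m.astype(np.uint8)); i=1+st[1:,4].argmax()
    p=pts(ce[i]+[x-18,y-16],c,z=.024)[0]; R.append(p); print(st[i].tolist(),p.round(4))
R=np.array(R); ctr=R.mean(0); ax=(R[0]-R[2]+R[1]-R[3]); ay=(R[0]-R[1]+R[2]-R[3])
print('ctr',ctr.round(4),'yaw',np.degrees(np.arctan2(ax[1],ax[0])),np.degrees(np.arctan2(-ay[0],ay[1])),np.linalg.norm(ax)/2,np.linalg.norm(ay)/2)
print('mark_a',(R[0]+R[2])/2,'mark_b',(R[1]+R[3])/2)
z=.177-.004+.012
print('slat end edge centre',pts([[325,146],[306,146],[344,146]],c,z=z).round(4))
W=cloud(c,f['d']); print(W[150:190,325].mean(0).round(4))
E
```

```text
[14, 23, 12, 3, 13] [0.5488 0.0612 0.024 ]
[7, 8, 22, 18, 316] [ 0.5526 -0.0385  0.024 ]
[9, 12, 18, 10, 81] [0.4858 0.0632 0.024 ]
[8, 7, 20, 16, 260] [ 0.4835 -0.0371  0.024 ]
ctr [0.5177 0.0122 0.024 ] yaw -1.4387495227161964 0.4238977905299241 0.06608858740436006 0.10002641398658095
mark_a [0.51733989 0.06221665 0.024     ] mark_b [ 0.51807992 -0.03780703  0.024     ]
slat end edge centre [[0.4955 0.1137 0.185 ]
 [0.4971 0.1226 0.185 ]
 [0.494  0.1048 0.185 ]]
[0.4844 0.1157 0.1856]
```

Call:
{"fn": "jog_arm", "kwargs": {
  "plan": "0 0 0 0 0 -1 1;0.8 0.6 0 0 0 -0.1 1;0.9 0.6 0 0 0 0 1;0.9 0.6 0 0 0 0 1;0.73 0.63 0.2 0 0 0 1;0 0 1 0 0 0 1;0 0 1 0 0 0 1;0 0 1 0 0 0 1;0 0 1 0 0 0 1;0 0 0.8 0 0 0 1"
}}

```text
time_s: 8.5
tcp_pos: [0.519, 0.0613, 0.0511]
ee_rot: [[1.0, -0.029, -0.002], [-0.029, -1.0, -0.001], [-0.002, 0.001, -1.0]]
wrist_force: [-0.5, 0.6, 0.3]
gripper_width: 0.222
gripper_force: 30.0
```

Call:
{"fn": "jog_arm", "kwargs": {
  "plan": "0.04 -0.03 0.4 0 0 0 1;0 0 0.3 0 0 0 1;0 0 0.17 0 0 0 1;0 0 0 0 0 0 1;0 0 0 0 0 0 0.1;0 0 0 0 0 0 0.1;0 0 0 0 0 0 0.1;0 0 0 0 0 0 0.1;0 0 -0.5 0 0 0 0;0 0 -1 0 0 0 0"
}}

```text
time_s: 9.5
tcp_pos: [0.5193, 0.0618, 0.0671]
ee_rot: [[1.0, -0.027, -0.005], [-0.027, -1.0, -0.002], [-0.004, 0.002, -1.0]]
wrist_force: [0.3, 1.3, 1.2]
gripper_width: 0.488
gripper_force: 0.0
```

Call:
{"fn": "jog_arm", "kwargs": {
  "plan": "0 0 -1 0 0 0 0;-0.45 -1 -1 0 0 0 0;-0.45 -1 0 0 0 0 0;-0.45 -1 0 0 0 0 0;-0.45 -1 0 0 0 0 0;-0.45 -1 0 0 0 0 0;-0.45 -1 0 0 0 0 0;-0.45 -1 0 0 0 0 0;-0.45 -1 0 0 0 0 0;-0.45 -1 0 0 0 0 0"
}}

```text
time_s: 10.5
tcp_pos: [0.425, 0.291, 0.1185]
ee_rot: [[1.0, -0.026, 0.0], [-0.026, -1.0, 0.0], [0.0, -0.0, -1.0]]
wrist_force: [1.5, -0.6, 0.1]
gripper_width: 0.498
gripper_force: 0.0
```

Call:
{"fn": "jog_arm", "kwargs": {
  "plan": "-0.4 -1 0 0 0 0 0;0 -0.35 0 0 0 0.34 0;0 0 0 0 0 1 0;0 0 0 0 0 1 0;0 0 0 0 0 1 0;0 0 0 0 0 1 0;0 0 0 0 0 1 0;0 0 0 0 0 1 0;0 0 0 0 0 1 0;0 0 0 0 0 1 0"
}}

```text
time_s: 11.5
tcp_pos: [0.4164, 0.3239, 0.1184]
ee_rot: [[0.365, -0.931, 0.0], [-0.931, -0.365, 0.0], [-0.0, -0.0, -1.0]]
wrist_force: [-0.3, -0.2, 0.6]
gripper_width: 0.503
gripper_force: 0.0
```

Call:
{"fn": "jog_arm", "kwargs": {
  "plan": "0 0 0 0 0 1 0;0 0 0 0 0 1 0;0 0 0 0 0 1 0;0 0 0 0 0 0.96 0;0 0.06 0.8 0 0 0 0;0 0 1 0 0 0 0;0 0 1 0 0 0 0;0 0 0.8 0 0 0 0;0 0 0.3 0 0 0 0;0 0 0 0 0 0 0"
}}

```text
time_s: 12.5
tcp_pos: [0.4147, 0.3237, 0.02]
ee_rot: [[-0.172, -0.985, -0.001], [-0.985, 0.172, -0.002], [0.002, 0.001, -1.0]]
wrist_force: [-0.3, 0.4, 1.0]
gripper_width: 0.5
gripper_force: 0.0
```

Call:
{"fn": "jog_arm", "kwargs": {
  "plan": "0 0 0.3 0 0 0 0;0 0 0.2 0 0 0 0;0 0 0 0 0 0 0;0 0 0 0 0 0 1;0 0 0 0 0 0 1;0 0 0 0 0 0 1;0 0 0 0 0 0 1;0 0 0 0 0 0 1;0 0 0 0 0 0 1;0 0 0 0 0 0 1"
}}

```text
time_s: 13.5
tcp_pos: [0.415, 0.3243, 0.0085]
ee_rot: [[-0.172, -0.985, 0.0], [-0.985, 0.172, 0.0], [-0.0, -0.0, -1.0]]
wrist_force: [-1.0, 0.8, 1.9]
gripper_width: 0.225
gripper_force: 30.0
```

Call:
{"fn": "jog_arm", "kwargs": {
  "plan": "0 0 -1 0 0 0 1;0 0 -1 0 0 0 1;1 -0.48 -0.4 0 0 0 1;1 -0.48 -0.4 0 0 0 1;1 -0.48 -0.4 0 0 0 1;1 -0.48 -0.4 0 0 0 1;1 -0.48 -0.4 0 0 0 1;1 -0.48 -0.4 0 0 0 1;1 -0.48 -0.4 0 0 0 1;1 -0.48 -0.4 0 0 0 1"
}}

```text
time_s: 14.5
tcp_pos: [0.475, 0.1095, 0.1385]
ee_rot: [[-0.172, -0.985, -0.0], [-0.985, 0.172, 0.0], [0.0, 0.0, -1.0]]
wrist_force: [0.5, 0.8, -0.9]
gripper_width: 0.222
gripper_force: 30.0
```

Call:
{"fn": "jog_arm", "kwargs": {
  "plan": "1 -0.48 0 0 0 0 1;1 -0.48 0 0 0 0 1;1 -0.48 0 0 0 0 1;1 -0.48 0 0 0 0 1;1 -0.48 0 0 0 0 1;0.56 -0.31 0 0 0 0 1;0 0 0 0 0 -1 1;0 0 0 0 0 -1 1;0 0 0 0 0 -1 1;0 0 0 0 0 -1 1"
}}

```text
time_s: 15.5
tcp_pos: [0.5175, -0.0381, 0.1379]
ee_rot: [[0.381, -0.925, -0.001], [-0.925, -0.381, 0.0], [-0.0, 0.001, -1.0]]
wrist_force: [-0.3, -0.3, -0.3]
gripper_width: 0.225
gripper_force: 30.0
```

Call:
{"fn": "jog_arm", "kwargs": {
  "plan": "0 0 0 0 0 -1 1;0 0 0 0 0 -1 1;0 0 0 0 0 -1 1;0 0 0 0 0 -1 1;0 0 0 0 0 -1 1;0 0 0 0 0 -1 1;0 0 0 0 0 -1 1;0 0 0 0 0 -1 1;0 0 0 0 0 -0.3 1;0 0 0 0 0 0 1"
}}

```text
time_s: 16.5
tcp_pos: [0.5176, -0.0379, 0.138]
ee_rot: [[1.0, -0.027, -0.001], [-0.027, -1.0, -0.0], [-0.001, 0.0, -1.0]]
wrist_force: [0.8, 0.6, 0.4]
gripper_width: 0.225
gripper_force: 30.0
```

Call:
{"fn": "jog_arm", "kwargs": {
  "plan": "0 0 0.7 0 0 0 1;0 0 1 0 0 0 1;0 0 0.9 0 0 0 1;0 0 0.6 0 0 0 1;0 0 0.4 0 0 0 1;0 0 0.3 0 0 0 1;0 0 0.2 0 0 0 1;0 0 0.15 0 0 0 1;0 0 0.09 0 0 0 1;0 0 0 0 0 0 1"
}}

```text
time_s: 17.5
tcp_pos: [0.518, -0.0379, 0.0299]
ee_rot: [[1.0, -0.026, 0.0], [-0.026, -1.0, 0.0], [0.0, -0.0, -1.0]]
wrist_force: [-0.1, -0.6, -0.2]
gripper_width: 0.222
gripper_force: 30.0
```

Call:
{"fn": "jog_arm", "kwargs": {
  "plan": "0 0 0 0 0 0 0.1;0 0 0 0 0 0 0.1;0 0 0 0 0 0 0.1;0 0 0 0 0 0 0.1;0 0 -0.5 0 0 0 0;0 0 -1 0 0 0 0;0 0 -1 0 0 0 0;0 0 -1 0 0 0 0;0 0 -1 0 0 0 -0.5;0 0 -1 0 0 0 -0.5"
}}

```text
time_s: 18.5
tcp_pos: [0.5177, -0.0379, 0.1684]
ee_rot: [[1.0, -0.026, 0.0], [-0.026, -1.0, 0.0], [0.0, -0.0, -1.0]]
wrist_force: [1.2, -0.5, -0.8]
gripper_width: 0.607
gripper_force: 0.0
```

```bash
python3 - <<'E'
from m import *
print(r.sense()['tcp_pos'])
for n in('scene','side','wrist'):
    im,d,c=cap(n,'p4_%s.png'%n); W=cloud(c,d); x,y,z=W[...,0],W[...,1],W[...,2]
    for lo,hi in((.035,.1),(-.07,-.01)):
        m=(x>.44)&(x<.60)&(y>lo)&(y<hi)&(z>.031)&(z<.042)
        if m.sum()>30: print(n,m.sum(),rect(W[m]))
    m=(x>.42)&(x<.53)&(y>-.40)&(y<-.24)&(z>.028)&(z<.042)
    m2=(x>.35)&(x<.6)&(y>-.44)&(y<-.2)&(z>.009)&(z<.02)
    if m.sum()>30: print(n,'box',rect(W[m]),W[m][:,2].mean(),'panel',rect(W[m2]))
E
```

```text
[ 0.5176643  -0.03794268  0.16844606]
scene 250 (521.3, 61.4, 121.0, 20.1, -1.3)
scene 236 (517.7, -38.4, 119.4, 20.9, -1.7)
scene box (469.3, -323.2, 41.8, 37.9, -16.4) 0.03325157878326708 panel (468.9, -322.1, 151.8, 101.3, -15.2)
side 183 (518.7, 60.8, 119.1, 25.7, -1.9)
side 243 (515.9, -40.7, 116.4, 25.5, -2.7)
side box (467.1, -322.9, 40.5, 38.5, -17.0) 0.03317653037636029 panel (464.2, -323.9, 190.8, 129.0, -3.0)
wrist 2689 (520.5, 62.0, 118.9, 21.3, -1.4)
wrist 2521 (517.4, -38.4, 119.0, 19.5, -2.0)
wrist box (474.2, -322.8, 39.2, 30.3, 81.5) 0.033510805343155765 panel (483.2, -326.0, 117.6, 102.1, -15.5)
```

View pics/p4_wrist.png

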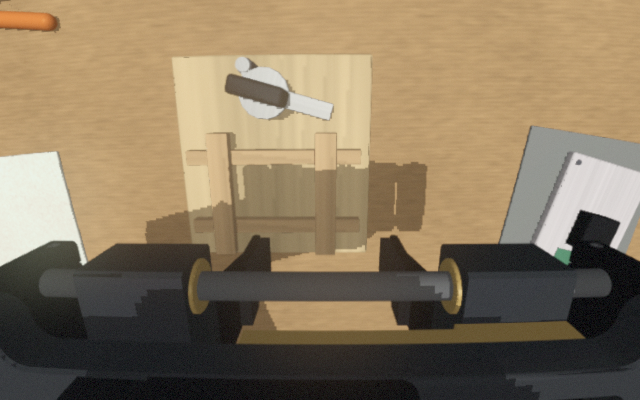

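Both slats sit on their marks: the measured centres match mark_a and mark_b within 1 mm, and the yaw is about -1.5°. In this view they are at (222,195) and (326,195), with the knob at (262,92). Next is the screen.

Call:
{"fn": "jog_arm", "kwargs": {
  "plan": "-0.15 1 0 0 0 0 -0.5;-0.15 1 0 0 0 0 -0.5;-0.15 1 0 0 0 0 -0.5;-0.15 1 0 0 0 0 -0.5;-0.15 1 0 0 0 0 -0.5;-0.15 1 0 0 0 0 -0.5;-0.15 1 0 0 0 0 -0.5;-0.15 1 0 0 0 0 -0.5;-0.15 1 0 0 0 0 -0.5;-0.15 1 0 0 0 0 -0.5"
}}

```text
time_s: 19.65
tcp_pos: [0.4728, -0.2875, 0.1659]
ee_rot: [[1.0, -0.027, -0.002], [-0.027, -1.0, 0.001], [-0.002, -0.001, -1.0]]
wrist_force: [-0.5, 0.3, -0.1]
gripper_width: 0.751
gripper_force: 0.0
```

Call:
{"fn": "jog_arm", "kwargs": {
  "plan": "-0.17 1 0 0 0 0 -0.5;0 0.43 0 0 0 0 -0.5;0 0 0 0 0 1 -0.5;0 0 0 0 0 0.71 -0.5;0 0 0.8 0 0 0 -0.5;0 0 1 0 0 0 -0.5;0 0 1 0 0 0 -0.5;0 0 0.7 0 0 0 -0.5;0 0 0.3 0 0 0 -0.5;0 0 0 0 0 0 -0.5"
}}

```text
time_s: 20.65
tcp_pos: [0.4678, -0.3219, 0.0708]
ee_rot: [[0.965, -0.262, -0.003], [-0.262, -0.965, 0.001], [-0.003, -0.0, -1.0]]
wrist_force: [-0.2, 0.1, -0.0]
gripper_width: 0.751
gripper_force: 0.0
```

```bash
python3 - <<'E'
from m import *
for n in('scene','side'):
    im,d,c=cap(n,'p5_%s.png'%n)
cv2.imwrite('pics/p5c.png',np.hstack([cv2.resize(cv2.imread('pics/p5_scene.png')[130:240,140:260],(400,366)),cv2.resize(cv2.imread('pics/p5_side.png')[260:370,250:370],(400,366))]))
E
```

```text
(no output)
```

View pics/p5c.png

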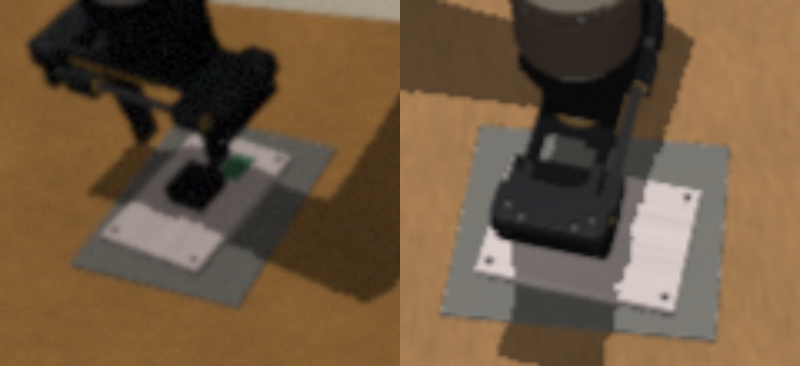

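The crop shows the fingers above the black box, one on each side, and aligned with the panel. I lower and close.

Call:
{"fn": "jog_arm", "kwargs": {
  "plan": "0 0 0.7 0 0 0 -0.5;0 0 0.7 0 0 0 -0.5;0 0 0.4 0 0 0 -0.5;0 0 0.2 0 0 0 -0.5;0 0 0.1 0 0 0 -0.5;0 0 0 0 0 0 1;0 0 0 0 0 0 1;0 0 0 0 0 0 1;0 0 0 0 0 0 1;0 0 0 0 0 0 1"
}}

```text
time_s: 21.75
tcp_pos: [0.4688, -0.3225, 0.0201]
ee_rot: [[0.965, -0.262, 0.001], [-0.262, -0.965, -0.0], [0.001, -0.0, -1.0]]
wrist_force: [-0.5, 0.6, 1.4]
gripper_width: 0.405
gripper_force: 30.0
```

Call:
{"fn": "jog_arm", "kwargs": {
  "plan": "0 0 0 0 0 0 1;0 0 0 0 0 0 1;0 0 0 0 0 0 1;0 0 -0.1 0 0 0 1;0 0 -0.2 0 0 0 1;0 0 -0.4 0 0 0 1;0 0 -0.6 0 0 0 1;0 0 -0.8 0 0 0 1;0 0 -0.8 0 0 0 1;0 0 -0.8 0 0 0 1"
}}

```text
time_s: 22.75
tcp_pos: [0.4683, -0.3223, 0.1134]
ee_rot: [[0.965, -0.262, -0.0], [-0.262, -0.965, 0.0], [-0.0, -0.0, -1.0]]
wrist_force: [-0.2, -0.4, -3.9]
gripper_width: 0.411
gripper_force: 30.0
```

Call:
{"fn": "jog_arm", "kwargs": {
  "plan": "0 -0.4 -0.2 0 0 0 1;0 -0.7 -0.2 0 0 0 1;-0.14 -1 -0.15 0 0 0 1;-0.14 -1 -0.15 0 0 0 1;-0.14 -1 -0.15 0 0 0 1;-0.14 -1 -0.15 0 0 0 1;-0.14 -1 -0.15 0 0 0 1;-0.14 -1 -0.15 0 0 0 1;-0.14 -1 -0.15 0 0 0 1;-0.14 -1 -0.15 0 0 0 1"
}}

```text
time_s: 23.75
tcp_pos: [0.5004, -0.0939, 0.1518]
ee_rot: [[0.965, -0.262, -0.002], [-0.262, -0.965, 0.0], [-0.002, -0.0, -1.0]]
wrist_force: [0.9, -0.2, -4.4]
gripper_width: 0.413
gripper_force: 30.0
```

Call:
{"fn": "jog_arm", "kwargs": {
  "plan": "-0.14 -1 0 0 0 0 1;-0.14 -1 0 0 0 0 1;-0.15 -1 0 0 0 0 1;0 -0.8 0 0 0 0 1;0 -0.4 0 0 0 0 1;0 -0.13 0 0 0 0 1;0 0 0 0 0 0.5 1;0 0 0 0 0 0.8 1;0 0 0 0 0 1 1;0 0 0 0 0 1 1"
}}

```text
time_s: 24.75
tcp_pos: [0.5186, 0.0109, 0.1519]
ee_rot: [[0.743, -0.669, -0.001], [-0.669, -0.743, -0.0], [-0.001, 0.001, -1.0]]
wrist_force: [0.5, 0.9, -3.4]
gripper_width: 0.414
gripper_force: 30.0
```

Call:
{"fn": "jog_arm", "kwargs": {
  "plan": "0 0 0 0 0 1 1;0 0 0 0 0 1 1;0 0 0 0 0 1 1;0 0 0 0 0 1 1;0 0 0 0 0 1 1;0 0 0 0 0 0.7 1;0 0 0 0 0 0.5 1;0 0 0 0 0 0 1;0 0 0 0 0 0 1;0 0 0 0 0 0 1"
}}

```text
time_s: 25.75
tcp_pos: [0.519, 0.0114, 0.1522]
ee_rot: [[-0.02, -1.0, -0.0], [-1.0, 0.02, -0.0], [0.0, 0.0, -1.0]]
wrist_force: [0.2, 0.8, -3.9]
gripper_width: 0.41
gripper_force: 30.0
```

```bash
python3 - <<'E'
from m import *
s=r.sense(); print(np.round(s['tcp_pos'],4),np.round(s['ee_rot'],3).tolist())
for n in('scene','side'):
    im,d,c=cap(n,'p6_%s.png'%n); W=cloud(c,d); x,y,z=W[...,0],W[...,1],W[...,2]; hsv=cv2.cvtColor(im,cv2.COLOR_RGB2HSV)
    m=(x>.42)&(x<.62)&(y>-.1)&(y<.13)&(z>.125)&(z<.158)&(hsv[...,1]<50)&(hsv[...,2]>70)
    print(n,m.sum(),rect(W[m]),np.percentile(W[m][:,2],[5,50,95]).round(4))
E
```

```text
[0.519  0.0114 0.1522] [[-0.02, -1.0, -0.0], [-1.0, 0.02, -0.0], [0.0, 0.0, -1.0]]
scene 942 (521.2, 11.5, 147.9, 97.9, 89.0) [0.1424 0.146  0.1481]
side 915 (517.5, 2.6, 140.0, 98.1, 89.2) [0.1404 0.1448 0.148 ]
```

Call:
{"fn": "jog_arm", "kwargs": {
  "plan": "0 0 0.4 0 0 0 1;0 0 0.7 0 0 0 1;0 0 0.8 0 0 0 1;0 0 0.7 0 0 0 1;0 0 0.5 0 0 0 1;0 0 0.3 0 0 0 1;0 0 0.2 0 0 0 1;0 0 0.15 0 0 0 1;0 0 0.08 0 0 0 1;0 0 0 0 0 0 1"
}}

```text
time_s: 26.85
tcp_pos: [0.5194, 0.0118, 0.0567]
ee_rot: [[-0.021, -1.0, 0.0], [-1.0, 0.021, 0.0], [-0.0, -0.0, -1.0]]
wrist_force: [0.4, 1.3, -4.0]
gripper_width: 0.41
gripper_force: 30.0
```

Call:
{"fn": "jog_arm", "kwargs": {
  "plan": "0 0 0.03 0 0 0 1;0 0 0.03 0 0 0 1;0 0 0.03 0 0 0 1;0 0 0.03 0 0 0 1;0 0 0.02 0 0 0 1;0 0 0.02 0 0 0 1;0 0 0 0 0 0 1;0 0 0 0 0 0 1;0 0 0 0 0 0 1;0 0 0 0 0 0 1"
}}

```text
time_s: 27.85
tcp_pos: [0.5192, 0.0117, 0.0526]
ee_rot: [[-0.021, -1.0, 0.0], [-1.0, 0.021, -0.0], [0.0, -0.0, -1.0]]
wrist_force: [0.5, -0.2, -3.9]
gripper_width: 0.413
gripper_force: 30.0
```

Call:
{"fn": "jog_arm", "kwargs": {
  "plan": "0 0 0.02 0 0 0 1;0 0 0.02 0 0 0 1;0 0 0.01 0 0 0 1;0 0 0.01 0 0 0 1;0 0 0 0 0 0 1;0 0 0 0 0 0 1;0 0 0 0 0 0 1;0 0 0 0 0 0 1;0 0 0 0 0 0 1;0 0 0 0 0 0 1"
}}

```text
time_s: 28.85
tcp_pos: [0.5193, 0.0117, 0.0521]
ee_rot: [[-0.02, -1.0, 0.0], [-1.0, 0.02, -0.0], [0.0, -0.0, -1.0]]
wrist_force: [-3.0, 0.9, 6.0]
gripper_width: 0.413
gripper_force: 30.0
```

Contact: the force went from -3.9 to +6 N. I release and rise.

Call:
{"fn": "jog_arm", "kwargs": {
  "plan": "0 0 0 0 0 0 -0.2;0 0 0 0 0 0 -0.2;0 0 0 0 0 0 -0.2;0 0 0 0 0 0 -0.2;0 0 -0.2 0 0 0 -0.2;0 0 -0.6 0 0 0 -0.2;0 0 -1 0 0 0 -0.2;0 0 -1 0 0 0 -0.2;0 0 -1 0 0 0 -0.2;0 0 -0.6 0 0 0 -0.2"
}}

```text
time_s: 29.85
tcp_pos: [0.5202, 0.0119, 0.1636]
ee_rot: [[-0.02, -1.0, 0.004], [-1.0, 0.02, 0.001], [-0.001, -0.004, -1.0]]
wrist_force: [-0.2, -0.7, -0.6]
gripper_width: 0.601
gripper_force: 0.0
```

```bash
python3 - <<'E'
from m import *
s=r.sense(); print(np.round(s['tcp_pos'],4),np.round(s['joints'],1))
for n in('scene','side'):
    im,d,c=cap(n,'p7_%s.png'%n); W=cloud(c,d); x,y,z=W[...,0],W[...,1],W[...,2]; hsv=cv2.cvtColor(im,cv2.COLOR_RGB2HSV)
    m=(x>.45)&(x<.59)&(y>-.1)&(y<.13)&(z>.041)&(z<.05)&(hsv[...,1]<50)&(hsv[...,2]>60)
    print(n,m.sum(),rect(W[m]),np.percentile(W[m][:,2],[5,50,95]).round(4))
    m=(x>.58)&(x<.65)&(y>-.04)&(y<.06)&(z>.09)&(z<.1); print('bar',m.sum(),rect(W[m]))
E
```

```text
[0.5202 0.0119 0.1636] [ 19.2  14.9 -19.3   0.  -55.7 -20.4]
scene 1168 (520.2, 11.5, 148.3, 102.1, 88.7) [0.0435 0.046  0.0483]
bar 83 (613.0, 10.0, 41.7, 14.7, 74.1)
side 1017 (518.3, 8.8, 150.8, 98.6, 87.6) [0.0419 0.0449 0.0483]
bar 55 (610.5, 8.9, 42.5, 13.2, 72.2)
```

Call:
{"fn": "jog_arm", "kwargs": {
  "plan": "0 0 0 0 0 1 -0.2;0 0 0 0 0 0.97 -0.2;-0.25 -0.87 0 0 0 0 -0.2;-0.25 -0.87 0 0 0 0 -0.2;-0.25 -0.87 0 0 0 0 -0.2;-0.25 -0.87 0 0 0 0 -0.2;0 0 0.7 0 0 0 -0.2;0 0 0.7 0 0 0 -0.2;0 0 0.3 0 0 0 -0.2;0 0 0 0 0 0 -0.2"
}}

```text
time_s: 30.95
tcp_pos: [0.6085, 0.01, 0.1164]
ee_rot: [[-0.292, -0.956, -0.004], [-0.956, 0.292, -0.001], [0.002, 0.004, -1.0]]
wrist_force: [-0.2, 0.1, -0.5]
gripper_width: 0.599
gripper_force: 0.0
```

Call:
{"fn": "jog_arm", "kwargs": {
  "plan": "-0.03 -0.1 0.4 0 0 0 -0.2;0 0 0.6 0 0 0 -0.2;0 0 0.5 0 0 0 -0.2;0 0 0.3 0 0 0 -0.2;0 0 0.13 0 0 0 -0.2;0 0 0 0 0 0 1;0 0 0 0 0 0 1;0 0 0 0 0 0 1;0 0 0 0 0 0 1;0 0 0 0 0 0 1"
}}

```text
time_s: 31.95
tcp_pos: [0.6125, 0.0103, 0.0707]
ee_rot: [[-0.291, -0.957, 0.001], [-0.957, 0.291, 0.0], [-0.0, -0.001, -1.0]]
wrist_force: [0.4, -0.1, -0.6]
gripper_width: 0.234
gripper_force: 0.0
```

Call:
{"fn": "jog_arm", "kwargs": {
  "plan": "0 0 0 0 0 0 1;0 0 0 0 0 0 1;0 0 0 0 0 0 1;0 0 0 0 0 0 1;0 0 0 0 0 0.3 1;0 0 0 0 0 0.5 1;0 0 0 0 0 0.6 1;0 0 0 0 0 0.6 1;0 0 0 0 0 0.6 1;0 0 0 0 0 0.6 1"
}}

```text
time_s: 32.95
tcp_pos: [0.6123, 0.0104, 0.0705]
ee_rot: [[-0.679, -0.735, -0.0], [-0.735, 0.679, -0.0], [0.0, 0.0, -1.0]]
wrist_force: [-0.3, 1.4, 2.2]
gripper_width: 0.159
gripper_force: 30.0
```

Call:
{"fn": "jog_arm", "kwargs": {
  "plan": "0 0 0 0 0 0.7 1;0 0 0 0 0 0.7 1;0 0 0 0 0 0.7 1;0 0 0 0 0 0.7 1;0 0 0 0 0 0.7 1;0 0 0 0 0 0.7 1;0 0 0 0 0 0.7 1;0 0 0 0 0 0.6 1;0 0 0 0 0 0.3 1;0 0 0 0 0 0 1"
}}

```text
time_s: 33.95
tcp_pos: [0.6122, 0.0106, 0.0705]
ee_rot: [[-1.0, -0.018, -0.0], [-0.018, 1.0, 0.0], [0.0, 0.0, -1.0]]
wrist_force: [-2.2, 1.4, 2.3]
gripper_width: 0.162
gripper_force: 30.0
```

Call:
{"fn": "jog_arm", "kwargs": {
  "plan": "0 0 0 0 0 0 -0.2;0 0 0 0 0 0 -0.2;0 0 0 0 0 0 -0.2;0 0 0 0 0 0 -0.2;0 0 0 0 0 0 -0.2;0 0 -0.4 0 0 0 -0.2;0 0 -1 0 0 0 -0.2;0 0 -1 0 0 0 -0.2;0 0 -1 0 0 0 -0.2;0 0 -1 0 0 0 -0.2"
}}

```text
time_s: 34.95
tcp_pos: [0.6124, 0.0102, 0.1822]
ee_rot: [[-1.0, -0.018, 0.001], [-0.018, 1.0, 0.0], [-0.001, 0.0, -1.0]]
wrist_force: [0.1, -0.2, -0.7]
gripper_width: 0.602
gripper_force: 0.0
```

```bash
python3 - <<'E'
from m import *
for n in('scene','side'):
    im,d,c=cap(n,'p8_%s.png'%n); W=cloud(c,d); x,y,z=W[...,0],W[...,1],W[...,2]; hsv=cv2.cvtColor(im,cv2.COLOR_RGB2HSV)
    m=(x>.45)&(x<.59)&(y>-.1)&(y<.13)&(z>.041)&(z<.0495)&(hsv[...,1]<50)&(hsv[...,2]>60)
    print(n,m.sum(),rect(W[m]))
    m=(x>.58)&(x<.65)&(y>-.04)&(y<.06)&(z>.09)&(z<.1); print('bar',m.sum(),rect(W[m]) if m.sum()>5 else '')
a=cv2.imread('pics/p8_scene.png')[170:270,240:360];b=cv2.imread('pics/p8_side.png')[180:280,270:390]
cv2.imwrite('pics/p8c.png',np.hstack([cv2.resize(a,(400,333)),cv2.resize(b,(400,333))]))
print(r.sense()['tcp_pos'])
E
```

```text
scene 1086 (519.9, 12.1, 146.9, 101.6, 88.5)
bar 77 (614.2, 10.0, 40.0, 13.6, -0.5)
side 999 (517.4, 9.6, 152.7, 99.0, 89.1)
bar 53 (610.8, 6.8, 40.5, 14.3, -5.6)
[0.61488379 0.01048832 0.18558468]
```

View pics/p8c.png

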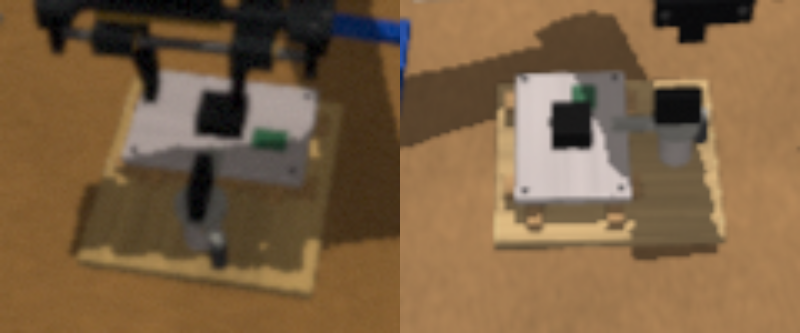

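The crop shows the screen lying on the slats and the bar and tongue along the crib's x with the tongue over the screen's edge. The gripper is clear above.

```bash
python3 -c "
from station import r
print(r.finish_job())"
```

```text
the job is handed in; nothing more can be done
None
```

I handed the job in, though it returned no verdict: by the cameras both slats are on their marks, the screen is face down and centred on them, and the knob is turned past its detent with its tongue over the screen's edge, at about 35 s of the 72 s allowed.

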